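# Slide the tall bottle crate home between the drawer cabinets

## Task

Put the tall crate of glass bottles that was left out on the desk back into its bay between the two steel drawer cabinets: slide it sideways until it lines up if need be, then straight in, until it stands square with its long side against the bay's low back plate. It is heavy and topples easily, so do not lift it: push it with the fingertips low down near its base, so that it slides upright and does not rock. Leave the other things on the desk where they are and take the hand away at the end.

Things in the scene. Friction and masses are not known exactly. Their poses are not given: they have to be found in the camera images.
- crate: tall grey plastic crate with six capped glass bottles, loose, about 0.9 kg. Base 90 mm (its x) by 130 mm (its y, the long side), flat sides 150 mm high, caps up to 174 mm. Origin: centre of its underside. At the start its x axis is within 20 degrees of the bay's x and it stands out in front of the cabinets. Pushed higher than about 50 mm up it may tip; it slides at 4 to 9 N.
- bay (a point): foot of the middle of the front face of the bay's low back plate (60 mm high, fixed). x points level into the bay, away from the robot, square to the plate; y left along the plate; z up. The bay is 170 mm wide, y from -85 to +85 mm. With the crate home its centre is at x = -45 mm, its near side at x = -90 mm, 40 mm out from the cabinets' fronts.
- left_cabinet (a point): foot of the middle of the front of the fixed cream drawer cabinet left of the bay: 250 mm wide, 190 mm high, box files on top up to 235 mm; handles stand out 18 mm. Same axes as the bay
- right_cabinet (a point): foot of the middle of the front of the fixed cream drawer cabinet right of the bay: 220 mm wide, 140 mm high, cartons on top up to 195 mm; handles stand out 18 mm. Same axes as the bay
- amber: bystander: small brown glass bottle with white cap, 42 mm diameter, 85 mm high, loose; origin at centre of its underside
- pilljar: bystander: white pill jar, 52 mm diameter, 70 mm high, loose; origin at centre of its underside
- mug: bystander: white mug, 76 mm diameter, 85 mm high, handle to its y, loose; origin at centre of its underside
- carton: bystander: medicine carton lying flat, 60 x 110 mm (its x, y), 35 mm high, loose; origin at centre of its underside
- ampoules: bystander: flat ampoule carton, 75 x 120 mm (its x, y), 22 mm high, loose; origin at centre of its underside
- stapler: bystander: black stapler, 130 mm long (its x), 34 mm wide, 47 mm high, loose; origin at centre of its underside
- dish: bystander: steel bowl, 110 mm diameter, 35 mm high, loose; origin at centre of its underside
There are look-alikes about, which are no part of the job. Leave any yellow look-alike of the crate alone.

How it is judged:
At the end, for the whole second after the job is handed in: The crate stands at rest and upright on the desk inside the bay: its centre at most 55 mm in front of the back plate (45 mm when touching it) and within 25 mm of the bay's centre line, its sides square to the bay within 0.09 rad (5 degrees) (x of crate in the frame of bay above -0.055 m and y of crate in the frame of bay between -0.025 and 0.025 m and angle between the x axis of crate and the x axis of bay, either way round below 0.09 rad and angle between crate's own z axis and vertical below 0.03 rad and height (world z) of crate below 0.005 m and linear speed of crate below 0.01 m/s).
It fails at once if the crate rocked or tipped by more than 0.1 rad (6 degrees) (angle between crate's own z axis and vertical above 0.1 rad).
It fails at once if the crate was lifted off the desk (height (world z) of crate above 0.01 m).
It fails at once if another thing on the desk was moved by more than 20 mm (distance of any of amber, pilljar, mug, carton, ampoules, stapler, dish from where it was at the start of the episode above 0.02 m).
It also fails if it takes over 61 s, if anything falls off the work surface, if the arm or the gripper's body presses on something with over 40 N, if the wrist force passes 120 N, or if a joint passes its speed limit or range.

## Robot

A 6-joint arm with a two-finger parallel gripper is mounted at the origin on the work surface. World frame = base frame: x ahead of the robot, y to its left, z up, the work surface at z = 0. Lengths are in m, angles in rad, forces in N, time in s.
With the tool pointing down it reaches from about 0.275 to 0.825 m from the base axis. Payload 4.9 kg.
Tool frame: the origin (TCP) lies midway between the tips of the shut fingers; the grasp point (between the pads) lies 19 mm behind it (grip_point_offset is the distance from the TCP to the grasp point, in m); z points along the fingers, x is the direction in which the jaws open and shut, and the axes are right-handed (so a half turn about z gives the same grasp; the last joint's range is limited). The gripper opens to 85 mm and grips with 20 to 120 N. Pads are 22 mm wide; open, the fingers measure 114 mm over their backs; the gripper's body (76 mm by 85 mm) begins 54 mm behind the grasp point. The pads swing forward as they close: fully open they stand 13 mm farther back than shut.
Start: joints at [-1.299, 0.326, -0.193, 1.052, 0, 1.437], TCP at [0.217, -0.505, 0.231] pointing down, gripper open.
Joint ranges: [-2.65, 2.65], [-0.97, 1.79], [-1.3, 1.35], [-1.93, 2.1], [-1.47, 1.37], [-3.14, 3.14]. Speed limits (rad/s): [2.57, 2.57, 3.14, 3.14, 3.14, 3.14].

## Interface

Orientations are given as a rotation vector (axis times angle).
In Python, from cell import * gives the robot as it stands. Calls block until the motion is done:
- movep(position, orientation): joint-space move of the TCP to a pose.
- move_l(position, velocity=0.15, rot=None, until_force=None): straight line of the TCP; rot=None keeps the orientation; velocity is the mean speed in m/s. With until_force (N) it stops when the force on the tool has changed by that much, and returns True; else False.
- set_joints(angles): joint-space move.
- let_go() and grab(newtons=None): open the fingers fully, or close them until they stop; newtons is the grip in N (None keeps the last).
- sleep(seconds).
- ik(position, orientation): joint angles nearest the present ones, or None.
- get_state(): the state.
- grab_frame(name): name is "scene" or "side" or "wrist"; returns a dict with "img" (420x560x3 uint8, red, green, blue), "fx", "fy", "cx", "cy" (pixels), "cam_to_world" (4x4, takes a point from camera to world coordinates); the wrist camera has in their place "T_tool_cam" (4x4, takes a point from camera to tool coordinates, whose origin is the TCP and whose axes are the tool frame's). Camera axes: x right, y down, z forward; pixel columns grow to the right and rows downward; lengths in m; the calibration is good to about 2 mm. A picture is of the moment at which its call begins: read the wrist's pose just before it. There is no depth.
A pose or a line that the arm cannot do raises MotionError and nothing moves.
- sign_off(): hands the job in, once; it reports no verdict.
Trained networks look in the newest picture that a camera, given by its name, has taken for a name from the list of things; names that differ only in an ending like _2 or _b are one class to them, and where a whole thing is asked for, a point or a joint stands for the part that bears it (a point fixed in the world has none). Each returns a list of dicts, best first, with "score" (0 to 1); they miss things now and then, are a little off and sometimes report something else, mostly with a low value. They report only what shows in the picture. A call takes as long as a camera call. They do not tell look-alikes from the thing itself.
- spot_in(camera, name): "centre" ([column, row] in pixels, amid what is visible of it).
- silhouettes(camera, name): "mask" (420x560 bool, what is visible of it) and "centre" ([column, row] in pixels, amid what is visible of it).
- tip_of(camera, name): "centre" ([column, row] in pixels: a listed point, or the origin of a listed thing).
The state is a dict: "clock": time; "q": joint angles; "joint_velocities": joint speeds; "tau": joint torques, N m; "position": TCP position; "eef_rot": TCP orientation; "contact_force": force on the tool from outside, world axes, zero at the start; "wrist_torque": the same for the moment, N m; "finger_gap": opening from 0.0 (shut) to 1.0 (fully open).
Only numpy, scipy, OpenCV 4.12 (cv2) and the standard library are available. Lean on these libraries where they do the work, as an engineer would, in place of code of your own. Each camera call takes 0.05 s, during which the arm holds its last target. There are 200 camera calls.

## Working session

There is one attempt and no reset: what is moved stays moved. The work goes in short steps, each a Python script; the robot and the scene stay as the last script left them, time stands still between calls to the robot, and variables do not carry over. Pictures are saved under pics/ and viewed, about 8 in all and at most 12, crops included, and the job is handed in when it is done.

```bash
mkdir -p pics; ls; cat > h.py <<'E'
from cell import *
import numpy as np, cv2
def ray(f,px,z=0.):
    T=np.array(f["cam_to_world"]); d=T[:3,:3]@np.array([(px[0]-f["cx"])/f["fx"],(px[1]-f["cy"])/f["fy"],1]); o=T[:3,3]
    return o+d*(z-o[2])/d[2]
def proj(f,p):
    T=np.linalg.inv(np.array(f["cam_to_world"])); c=T[:3,:3]@np.array(p)+T[:3,3]
    return np.array([f["fx"]*c[0]/c[2]+f["cx"],f["fy"]*c[1]/c[2]+f["cy"]])
E
python3 - <<'E'
from h import *
fs={}
ims=[]
for n in("scene","side"):
    f=grab_frame(n); ims.append(f["img"]); print(n,np.round(f["cam_to_world"],3).tolist(),f["fx"])
    for t in "crate bay left_cabinet right_cabinet amber pilljar mug carton ampoules stapler dish".split():
        print(n,t,[(round(r["score"],2),np.round(r["centre"]).tolist(),np.round(ray(f,r["centre"])[:2],3).tolist()) for r in tip_of(n,t)[:3]])
    cv2.imwrite(f"pics/{n}1.png",cv2.resize(f["img"][:,:,::-1],(800,600)))
print(get_state()["clock"])
E
```

```text
pics
scene [[-0.288, 0.902, -0.322, 0.909], [0.958, 0.27, -0.099, 0.169], [-0.002, -0.337, -0.942, 1.122], [0.0, 0.0, 0.0, 1.0]] 442.3130102174838
scene crate [(0.95, [472.0, 247.0], [0.491, 0.565]), (0.92, [279.0, 215.0], [0.552, 0.057])]
scene bay []
scene left_cabinet []
scene right_cabinet []
scene amber [(0.84, [414.0, 227.0], [0.48, 0.409])]
scene pilljar [(0.73, [396.0, 180.0], [0.362, 0.335])]
scene mug [(0.57, [167.0, 119.0], [0.364, -0.339])]
scene carton [(0.85, [346.0, 176.0], [0.389, 0.202])]
scene ampoules [(0.55, [382.0, 247.0], [0.557, 0.34])]
scene stapler [(0.61, [205.0, 140.0], [0.397, -0.208])]
scene dish [(0.75, [104.0, 194.0], [0.63, -0.418]), (0.63, [383.0, 246.0], [0.555, 0.342])]
side [[-0.766, -0.396, 0.506, -0.002], [-0.643, 0.465, -0.609, 0.735], [0.006, -0.792, -0.611, 0.724], [0.0, 0.0, 0.0, 1.0]] 426.92763822554014
side crate [(0.93, [125.0, 360.0], [0.509, 0.566]), (0.85, [279.0, 218.0], [0.556, 0.059]), (0.42, [249.0, 184.0], [0.726, -0.007])]
side bay [(0.85, [252.0, 184.0], [0.716, -0.011])]
side left_cabinet [(0.75, [218.0, 228.0], [0.652, 0.19])]
side right_cabinet [(0.95, [301.0, 158.0], [0.696, -0.221]), (0.35, [260.0, 320.0], [0.374, 0.336])]
side amber [(0.79, [199.0, 319.0], [0.472, 0.415])]
side pilljar [(0.92, [259.0, 320.0], [0.377, 0.336])]
side mug [(0.72, [300.0, 159.0], [0.696, -0.216]), (0.58, [383.0, 196.0], [0.394, -0.213]), (0.41, [414.0, 179.0], [0.365, -0.35])]
side carton [(0.56, [298.0, 281.0], [0.381, 0.201]), (0.16, [259.0, 321.0], [0.374, 0.338])]
side ampoules [(0.92, [199.0, 280.0], [0.552, 0.344])]
side stapler [(0.98, [381.0, 196.0], [0.397, -0.206])]
side dish [(0.62, [351.0, 143.0], [0.628, -0.409])]
1.2
```

View pics/scene1.png

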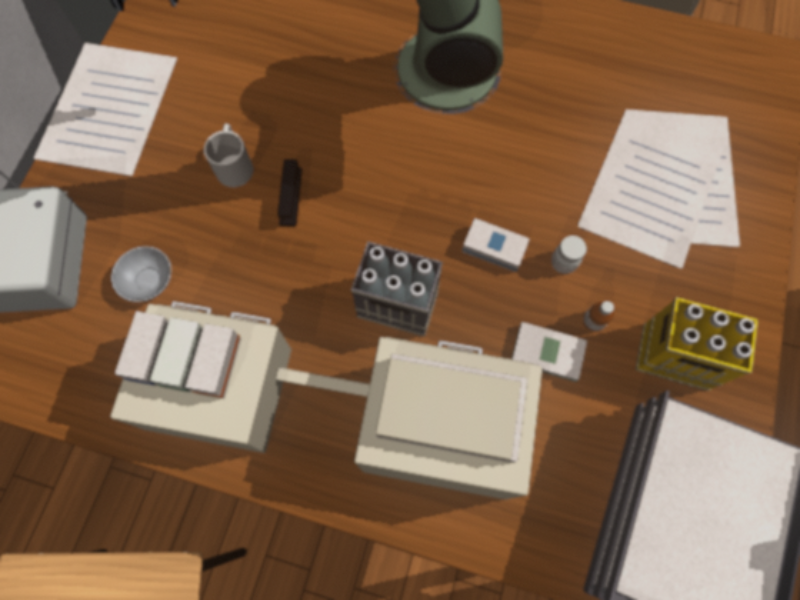

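View pics/side1.png

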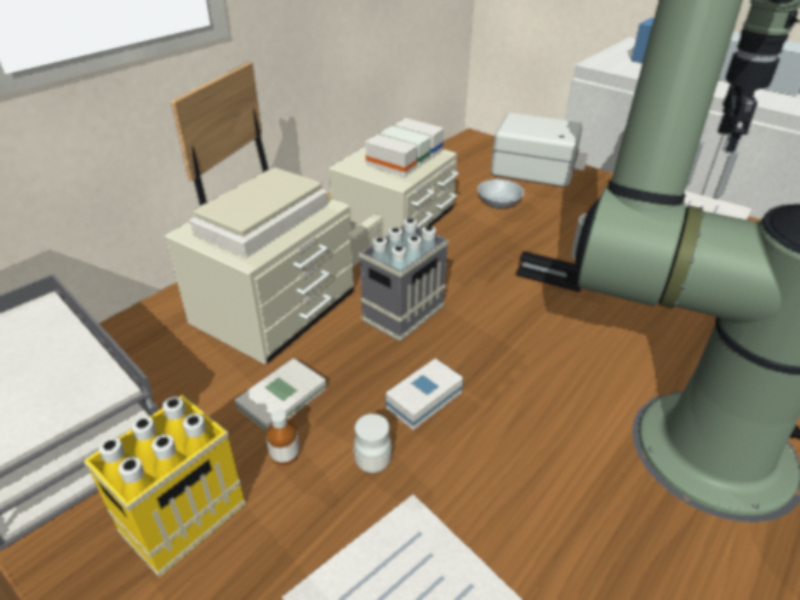

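The grey crate stands at about (397,287) in the scene view, in front of the left cabinet. It's about 9 cm left of the bay, whose plate is at (325,380). The yellow look-alike at (700,340) is far off. I'll fit the poses of crate and cabinets and check for reachable tilted hand poses.

```bash
cat >> h.py <<'E'
from scipy.optimize import minimize
from scipy.spatial.transform import Rotation as R
def box(x,y,yaw,sx,sy,z0,z1):
    c,s=np.cos(yaw),np.sin(yaw)
    return [(x+c*a*sx/2-s*b*sy/2,y+s*a*sx/2+c*b*sy/2,z) for z in(z0,z1) for a,b in((-1,-1),(1,-1),(1,1),(-1,1))]
def crate_pts(p): return box(*p,.09,.13,0,.15)+box(*p,.075,.105,.15,.174)
def hull(f,pts):
    m=np.zeros((420,560),np.uint8); h=cv2.convexHull(np.array([proj(f,q) for q in pts],np.float32))
    cv2.fillConvexPoly(m,np.round(h*16).astype(np.int32),1,shift=4); return m>0
def fit_crate(near=(.555,.058),yaw=.1,cams=("scene","side")):
    obs=[]
    for n in cams:
        f=grab_frame(n); l=silhouettes(n,"crate")
        e=proj(f,(near[0],near[1],.08))
        l=[r for r in l if np.hypot(*(np.array(r["centre"])-e))<45 and r["score"]>.3]
        if l: obs.append((f,l[0]["mask"]))
    def cost(p):
        return sum(1-(hull(f,crate_pts(p))&m).sum()/(hull(f,crate_pts(p))|m).sum() for f,m in obs)
    best=min((minimize(cost,[near[0],near[1],yaw+d],method="Nelder-Mead",options=dict(initial_simplex=[[near[0]+a,near[1]+b,yaw+d+c] for a,b,c in((0,0,0),(.015,0,0),(0,.015,0),(0,0,.15))])) for d in(-.15,0,.15)),key=lambda r:r.fun)
    return best.x,best.fun/max(1,len(obs)),len(obs)
def tool_rot(push,tilt,flip=False):
    """hand points along 'push' heading, tilt from vertical; jaws level across"""
    h=np.array([np.cos(push),np.sin(push),0]); z=np.sin(tilt)*h-np.cos(tilt)*np.array([0,0,1])
    x=np.array([-np.sin(push),np.cos(push),0])*(-1 if flip else 1)
    return R.from_matrix(np.c_[x,np.cross(z,x),z]).as_rotvec()
E
python3 - <<'E'
from h import *
p,c,n=fit_crate(); print("crate",np.round(p,4),round(c,3),n)
fr={k:grab_frame(k) for k in("scene","side")}
s=1.4286
for nm,a,b,z in(("L",(380,338),(541,363),.19),("plate",(312,373),(370,383),.06)):
    A,B=[ray(fr["scene"],np.array(q)/s,z) for q in(a,b)]; print(nm,np.round(A,3),np.round(B,3),np.arctan2(-(B-A)[0],(B-A)[1]))
bx,by,th=.722,-.013,.107
print([(fl,d,t,ik([.545,.16,.05],tool_rot(d,t,fl)) is not None) for d in(-1.57,-1.2,-1.0) for t in(.6,.75,.9) for fl in(0,1)])
print([(fl,t,x,ik([x,y,.04],tool_rot(th,t,fl)) is not None) for t in(.6,.75,.9) for fl in(0,1) for x,y in((.46,-.04),(.63,-.02))])
def dr(im,f,P,col):
    q=[tuple(np.int32(np.round(proj(f,v)*3*8))) for v in P]
    for i in range(4):
        for a,b in((i,(i+1)%4),(i+4,(i+1)%4+4),(i,i+4)): cv2.line(im,tuple(map(int,q[a])),tuple(map(int,q[b])),col,1,cv2.LINE_AA,3)
C=np.cos(th);S=np.sin(th)
W=lambda x,y:(bx+C*x-S*y,by+S*x+C*y)
out=[]
for k,(u,v) in(("scene",(70,150)),("side",(110,70))):
    im=cv2.resize(fr[k]["img"][:,:,::-1],None,fx=3,fy=3,interpolation=cv2.INTER_CUBIC)
    dr(im,fr[k],box(*p,.09,.13,0,.15),(0,255,0))
    dr(im,fr[k],box(*W(.03,.21),th,.16,.25,0,.19),(0,0,255))
    dr(im,fr[k],box(*W(.03,-.195),th,.16,.22,0,.14),(255,0,0))
    dr(im,fr[k],box(*W(.005,0),th,.01,.17,0,.06),(255,0,255))
    out.append(cv2.resize(im[v*3:v*3+600,u*3:u*3+960],(800,500)))
for i,o in enumerate(out): cv2.imwrite(f"pics/ov{i}.png",o)
E
```

```text
crate [0.5473 0.0538 0.0672] 0.067 2
L [0.668 0.063 0.19 ] [0.635 0.307 0.19 ] 0.13178360929086083
plate [ 0.727 -0.044  0.06 ] [0.715 0.056 0.06 ] 0.11909454693041824
[(0, -1.57, 0.6, True), (1, -1.57, 0.6, True), (0, -1.57, 0.75, True), (1, -1.57, 0.75, True), (0, -1.57, 0.9, True), (1, -1.57, 0.9, True), (0, -1.2, 0.6, True), (1, -1.2, 0.6, True), (0, -1.2, 0.75, True), (1, -1.2, 0.75, True), (0, -1.2, 0.9, True), (1, -1.2, 0.9, True), (0, -1.0, 0.6, True), (1, -1.0, 0.6, True), (0, -1.0, 0.75, True), (1, -1.0, 0.75, True), (0, -1.0, 0.9, True), (1, -1.0, 0.9, True)]
[(0, 0.6, 0.46, True), (0, 0.6, 0.63, True), (1, 0.6, 0.46, True), (1, 0.6, 0.63, True), (0, 0.75, 0.46, False), (0, 0.75, 0.63, True), (1, 0.75, 0.46, False), (1, 0.75, 0.63, True), (0, 0.9, 0.46, False), (0, 0.9, 0.63, True), (1, 0.9, 0.46, False), (1, 0.9, 0.63, True)]
```

View pics/ov0.png

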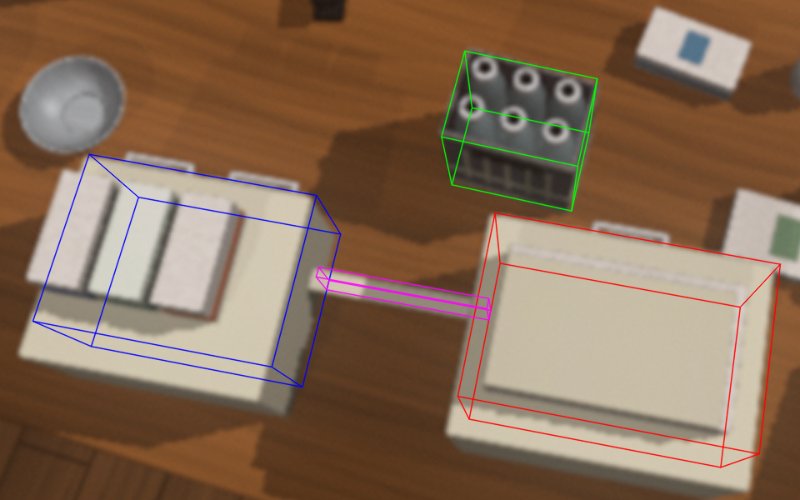

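View pics/ov1.png

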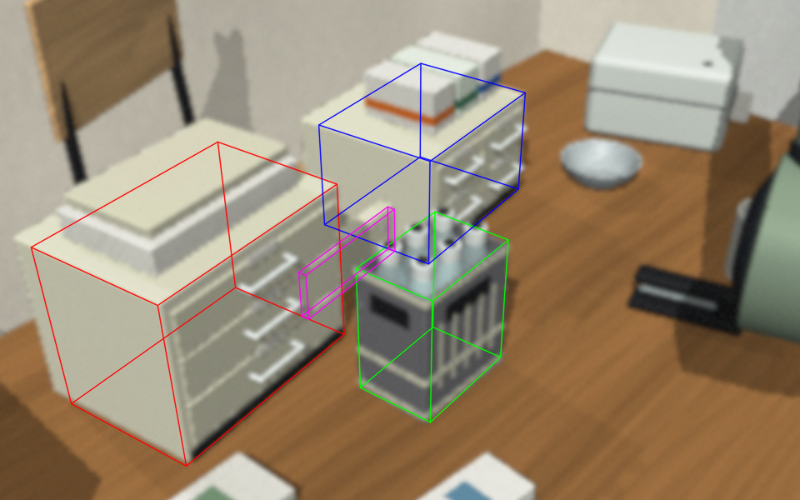

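Both overlays fit well: the cabinets and plate match bay = (0.722, -0.013, yaw 0.107), and the crate is about 85 mm left of the centre line. Next is the sideways push with shut, tilted fingers on its left face.

```bash
cat >> h.py <<'E'
BX,BY,TH=.722,-.013,.107
def W(x,y,z): 
    c,s=np.cos(TH),np.sin(TH); return [BX+c*x-s*y,BY+s*x+c*y,z]
def B(p):
    c,s=np.cos(TH),np.sin(TH); d=np.array(p[:2])-[BX,BY]; return np.round([c*d[0]+s*d[1],-s*d[0]+c*d[1],p[2]-TH],4)
def st(m=""):
    s=get_state(); print(m,round(s["clock"],1),np.round(s["position"],3),"F",np.round(s["contact_force"],1),"q",np.round(s["q"],2))
E
python3 - <<'E'
from h import *
rot=tool_rot(TH-np.pi/2,.75)
for fl in (0,1): print(fl,np.round(ik(W(-.167,.20,.25),tool_rot(TH-np.pi/2,.75,fl)),2))
grab(20)
movep([.25,-.30,.38],R.from_matrix(np.diag([1,-1,-1])).as_rotvec() if 0 else get_state()["eef_rot"]); st("a")
q=[ik(W(-.167,.20,.25),tool_rot(TH-np.pi/2,.75,fl)) for fl in(0,1)]
fl=int(abs(q[1][5])<abs(q[0][5])); rot=tool_rot(TH-np.pi/2,.75,fl)
movep(W(-.26,.20,.36),rot); st("b")
movep(W(-.167,.20,.22),rot); st("c")
move_l(W(-.167,.20,.022),.15); st("d")
cv2.imwrite("pics/c1.png",grab_frame("side")["img"][:,:,::-1])
E
```

```text
0 [ 0.51  0.61  0.07  1.39 -0.68  2.1 ]
1 [ 0.51  0.61  0.07  1.39 -0.68 -1.04]
a 3.3 [ 0.25  -0.301  0.379] F [ 0.3  0.4 -1.7] q [-1.07 -0.04 -0.25  1.36 -0.    1.67]
b 5.5 [0.442 0.157 0.36 ] F [-0.1  0.7 -0.1] q [ 0.58  0.4   0.02  1.59 -0.65 -0.96]
c 6.2 [0.535 0.168 0.221] F [-0.2 -0.2  0.7] q [ 0.51  0.63  0.03  1.33 -0.68 -1.04]
d 7.7 [0.535 0.168 0.023] F [ 0.5  0.1 -0.8] q [ 0.51  0.85 -0.11  0.96 -0.68 -1.04]
```

View pics/c1.png

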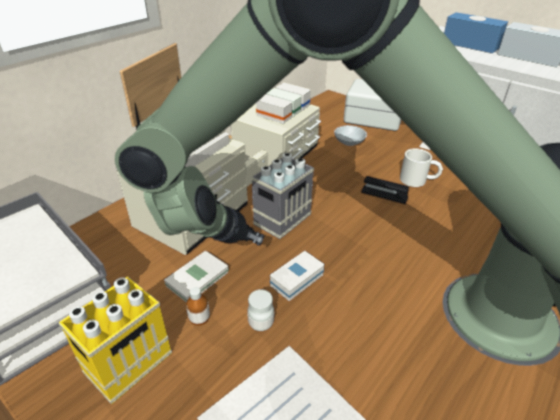

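The fingertips are low at (260,238), just left of the crate, and the hand is clear of the other things. I'll push part of the way first and measure.

```bash
python3 - <<'E'
from h import *
for y in(.14,.11):
    move_l(W(-.167,y,.022),.05); st(y)
    near=W(-.167,y-.073,0)
    p,c,n=fit_crate(near,.08); print("crate bay",B(p),np.round(p,3),round(c,3),n)
E
```

```text
0.14 9.1 [0.541 0.109 0.022] F [-1.4  5.5  1.8] q [ 0.42  0.8  -0.22  0.83 -0.7  -1.15]
crate bay [-0.166   0.0685 -0.0796] [0.55  0.037 0.027] 0.092 2
0.11 10.0 [0.544 0.079 0.022] F [0.8 5.  0.8] q [ 0.37  0.78 -0.28  0.76 -0.72 -1.21]
crate bay [-0.163   0.0377  0.0039] [0.556 0.007 0.111] 0.126 2
```

```bash
python3 - <<'E'
from h import *
move_l(W(-.167,.074,.022),.05); st()
move_l(W(-.167,.13,.022),.15)
p,c,n=fit_crate(W(-.165,.0,0),.08); print("crate bay",B(p),np.round(p,3),round(c,3),n)
move_l(W(-.167,.19,.22),.25); st()
p,c,n=fit_crate(W(-.165,.0,0),.08); print("crate bay",B(p),np.round(p,3),round(c,3),n)
f=grab_frame("scene"); im=f["img"][:,:,::-1].copy()
cv2.polylines(im,[np.int32([proj(f,q) for q in box(*p,.09,.13,0,.15)[4:]])],True,(0,255,0))
cv2.imwrite("pics/s2.png",cv2.resize(im[140:350,100:400],(800,560)))
for t in(.5,.6,.65,.7):
  for fl in(0,1):
    print(t,fl,[None if (q:=ik(W(x,p_y,z),tool_rot(TH,t,fl))) is None else np.round(q,2).tolist() for x,p_y,z in((-.26,0,.03),(-.09,0,.03),(-.26,0,.3))])
E
```

```text
11.1 [0.548 0.043 0.022] F [-0.4  4.1  0.2] q [ 0.31  0.75 -0.33  0.68 -0.73 -1.29]
crate bay [-0.16    0.0027  0.0394] [ 0.563 -0.027  0.146] 0.074 2
 12.8 [0.535 0.157 0.219] F [-0.2  1.   0.1] q [ 0.5   0.62  0.01  1.31 -0.68 -1.06]
crate bay [-0.1608  0.0028  0.0165] [ 0.562 -0.027  0.124] 0.06 2
0.5 0 [[-0.4, 0.31, -1.16, -0.35, 0.24, -0.46], [-0.23, 0.48, -0.77, -0.16, 0.16, -0.3], [-0.4, -0.23, -0.73, 0.63, 0.24, -0.46]]
0.5 1 [[-0.4, 0.31, -1.16, -0.35, 0.24, 2.68], [-0.23, 0.48, -0.77, -0.16, 0.16, 2.84], [-0.4, -0.23, -0.73, 0.63, 0.24, 2.68]]
0.6 0 [[-0.45, 0.36, -1.26, -0.58, 0.3, -0.47], [-0.25, 0.49, -0.87, -0.36, 0.2, -0.3], [-0.45, -0.29, -0.83, 0.51, 0.3, -0.47]]
0.6 1 [[-0.45, 0.36, -1.26, -0.58, 0.3, 2.67], [-0.25, 0.49, -0.87, -0.36, 0.2, 2.84], [-0.45, -0.29, -0.83, 0.51, 0.3, 2.67]]
0.65 0 [None, [-0.26, 0.51, -0.92, -0.47, 0.22, -0.29], [-0.47, -0.32, -0.87, 0.45, 0.34, -0.48]]
0.65 1 [None, [-0.26, 0.51, -0.92, -0.47, 0.22, 2.85], [-0.47, -0.32, -0.87, 0.45, 0.34, 2.66]]
0.7 0 [None, [-0.27, 0.53, -0.96, -0.59, 0.24, -0.29], [-0.5, -0.34, -0.92, 0.39, 0.37, -0.48]]
0.7 1 [None, [-0.27, 0.53, -0.96, -0.59, 0.24, 2.85], [-0.5, -0.34, -0.92, 0.39, 0.37, 2.66]]
```

View pics/s2.png

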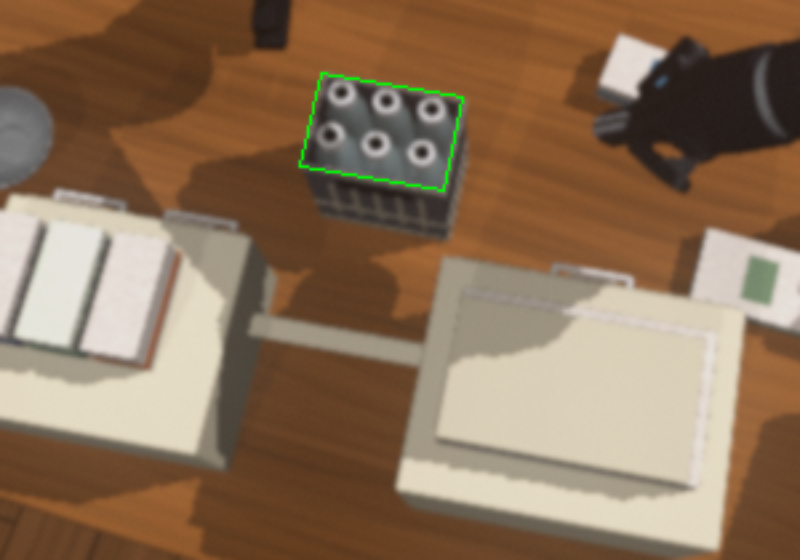

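The crate is aligned: bay y = 3 mm, yaw about 0.02. Now the push straight in with the fingers open across the near side, at the largest tilt the arm can reach.

```bash
python3 - <<'E'
from h import *
movep(W(-.29,.17,.30),get_state()["eef_rot"]); st("up")
let_go()
Y=.003; t=None
for c in(.75,.7,.66,.63,.6,.57):
    if all(ik(W(x,Y,z),tool_rot(TH,c)) is not None for x,z in((-.24,.3),(-.24,.15),(-.24,.014),(-.16,.014),(-.08,.014))): t=c;break
print("tilt",t); rot=tool_rot(TH,t)
movep(W(-.27,Y,.32),rot); st("b")
move_l(W(-.24,Y,.30),.2); move_l(W(-.24,Y,.014),.15); st("c")
hit=move_l(W(-.15,Y,.014),.05,until_force=18); st(("push",hit))
p,c,n=fit_crate(W(-.10,Y,0),.1); print("crate bay",B(p),round(c,3),n)
f=grab_frame("side"); cv2.imwrite("pics/p1.png",f["img"][:,:,::-1])
E
```

```text
up 13.7 [0.416 0.125 0.3  ] F [ 0.5 -0.2  0.2] q [ 0.56  0.36 -0.2   1.39 -0.66 -0.99]
tilt 0.66
b 15.6 [ 0.453 -0.039  0.32 ] F [-0.3  0.6  0.3] q [-0.49 -0.37 -0.85  0.52  0.35 -0.49]
c 18.0 [ 0.483 -0.036  0.015] F [ 0.2  0.1 -0.3] q [-0.43  0.49 -1.29 -0.8   0.32 -0.44]
('push', True) 19.0 [ 0.524 -0.031  0.013] F [-0.4 -0.   0.4] q [-0.36  0.5  -1.19 -0.72  0.28 -0.38]
crate bay [-0.1543  0.0039  0.048 ] 0.077 2
```

View pics/p1.png

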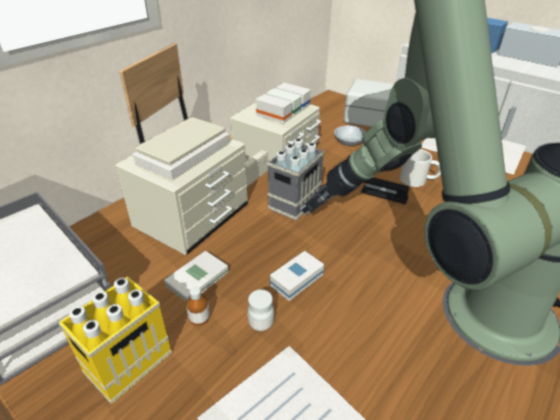

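The stop was a contact spike: the fingertips rest at the near side, crate still upright. I'll go on slowly.

```bash
python3 - <<'E'
from h import *
Y=.003
for x in(-.15,-.112):
    hit=move_l(W(x,Y,.014),.03,until_force=22); st((x,hit))
    p,c,n=fit_crate(W(x+.045,Y,0),.1); print("crate bay",B(p),round(c,3),n,"tcp bay",B(np.r_[get_state()["position"][:2],TH]))
    if hit: break
f=grab_frame("side"); cv2.imwrite("pics/p2.png",f["img"][100:250,180:450,::-1].repeat(2,0).repeat(2,1))
E
```

```text
(-0.15, False) 21.1 [ 0.573 -0.026  0.014] F [-3.2 -0.5 -2.8] q [-0.31  0.51 -1.07 -0.63  0.25 -0.33]
crate bay [-0.1042  0.0028  0.0352] 0.092 2 tcp bay [-0.15   0.003  0.   ]
(-0.112, False) 22.7 [ 0.61  -0.022  0.014] F [-2.9 -0.7 -2.1] q [-0.27  0.54 -0.98 -0.57  0.23 -0.3 ]
crate bay [-0.0672  0.0019  0.0433] 0.119 2 tcp bay [-0.112  0.003  0.   ]
```

View pics/p2.png

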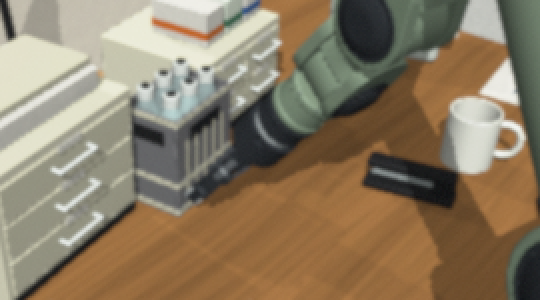

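The crate is upright and entering the bay centred, with the fingertips low at its base (200,190). Next I push on to the plate, stopping on force.

```bash
python3 - <<'E'
from h import *
Y=.003
hit=move_l(W(-.08,Y,.014),.02,until_force=14); st(("plate",hit))
x=B(np.r_[get_state()["position"][:2],TH])[0]; print("tcp bay x",x)
if hit:
    hit=move_l(W(x+.006,Y,.014),.01,until_force=14); st(("again",hit)); print(B(np.r_[get_state()["position"][:2],TH])[0])
move_l(W(-.14,Y,.014),.1)
move_l(W(-.22,Y,.20),.2); movep(W(-.32,Y,.33),get_state()["eef_rot"]); sleep(.3); st("away")
p,c,n=fit_crate(W(-.045,Y,0),.1); print("crate bay",B(p),round(c,3),n)
f=grab_frame("scene"); im=f["img"][:,:,::-1].copy()
for k in("amber","pilljar","mug","carton","ampoules","stapler","dish"):
    print(k,[np.round(ray(f,r["centre"])[:2],3).tolist() for r in tip_of("scene",k)[:1]])
cv2.imwrite("pics/f1.png",cv2.resize(im[140:350,80:380],(800,560)))
cv2.imwrite("pics/f2.png",grab_frame("side")["img"][:,:,::-1])
E
```

```text
('plate', True) 24.2 [ 0.634 -0.019  0.011] F [-0.1 -0.3  0.1] q [-0.25  0.56 -0.92 -0.52  0.21 -0.28]
tcp bay x -0.0877
('again', True) 25.1 [ 0.634 -0.019  0.01 ] F [-0.2 -0.4  0.3] q [-0.24  0.55 -0.9  -0.49  0.2  -0.28]
-0.0881
away 27.9 [ 0.403 -0.044  0.329] F [-0.2  0.5  0.3] q [-0.59 -0.46 -0.85  0.68  0.39 -0.59]
crate bay [-0.0499 -0.      0.1751] 0.177 2
amber [[0.467, 0.412]]
pilljar [[0.378, 0.327]]
mug [[0.365, -0.345]]
carton [[0.389, 0.199]]
ampoules [[0.55, 0.343]]
stapler [[0.389, -0.217]]
dish [[0.642, -0.412]]
```

View pics/f1.png

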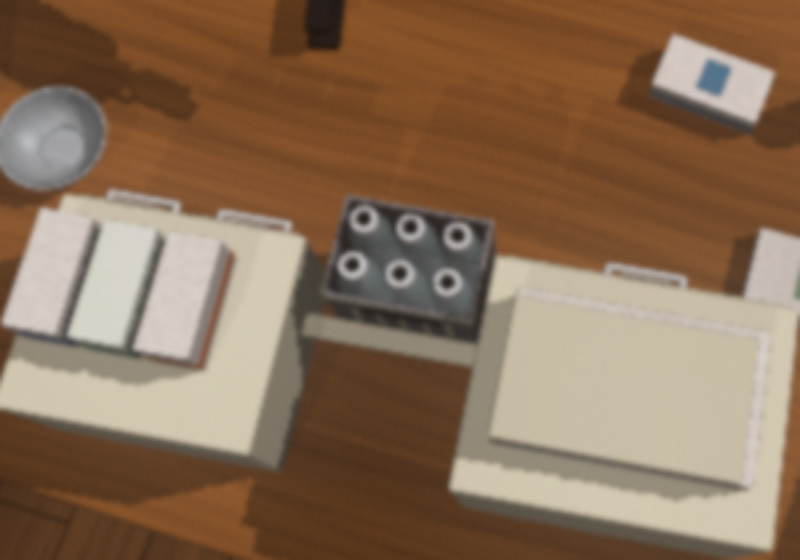

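View pics/f2.png

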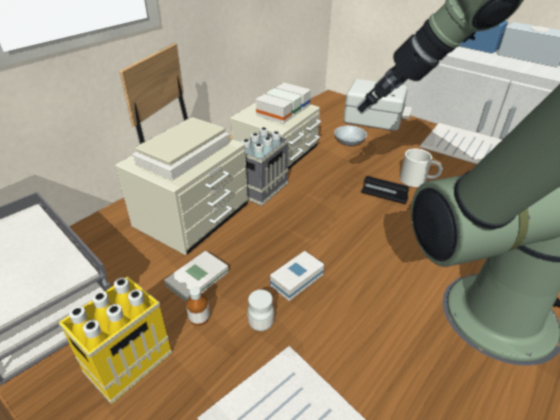

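```bash
python3 - <<'E'
from h import *
f=grab_frame("scene")
g=lambda u,v,z: ray(f,(80+u*.375,140+v*.375),z)
a,b=g(348,198,.15),g(493,220,.15); m=(a+b)/2
print("near top edge mid bay",B(np.r_[m[:2],TH]),"yaw err",np.arctan2(-(b-a)[0],(b-a)[1])-TH,"len",np.linalg.norm(b-a))
c=[g(u,v,.17) for u,v in((364,219),(457,236),(352,265),(447,282))]
for i,j in((0,1),(2,3)): d=c[j]-c[i]; print("cap row yaw err",np.arctan2(-d[0],d[1])-TH)
print("caps centre bay",B(np.r_[np.mean(c,0)[:2],TH]))
# red hull-only fit of scene overlay at expected home pose
im=f["img"][:,:,::-1].copy(); im=cv2.resize(im[140:350,80:380],(800,560),interpolation=cv2.INTER_CUBIC)
w=W(-.045,0.002,0); q=[(proj(f,v)-[80,140])/.375 for v in box(w[0],w[1],TH,.09,.13,0,.15)]
cv2.polylines(im,[np.int32(q[4:])],True,(0,255,0)); cv2.polylines(im,[np.int32(q[:4])],True,(0,0,255))
cv2.imwrite("pics/f3.png",im[150:400,200:600].repeat(2,0).repeat(2,1))
E
```

```text
near top edge mid bay [-0.0874  0.0052  0.    ] yaw err 0.026594505499694124 len 0.12791833070147293
cap row yaw err -0.0035814481571715823
cap row yaw err 0.0028630882055863116
caps centre bay [-0.0434  0.0037  0.    ]
```

View pics/f3.png

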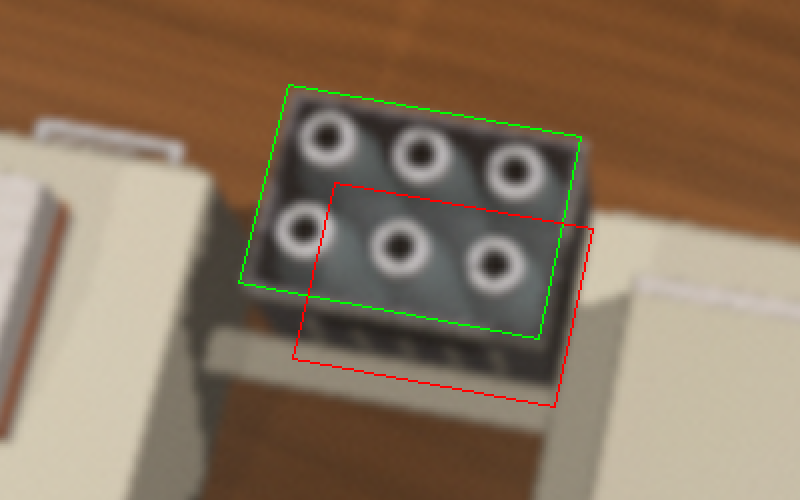

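The rim and caps match the home pose within a few mm, and the crate is square within about 0.03 rad and against the plate. I'm handing it in.

```bash
python3 -c "
from cell import *
print(sign_off(), get_state()['clock'])"
```

```text
the job is handed in; nothing more can be done
the job is handed in; nothing more can be done
```

The crate is back in its bay against the low back plate, and I handed the job in at about 28 s on the robot's clock; the hand-in reports no verdict.

**What I did:** I slid the crate about 8 cm sideways with the shut fingers, tilted and low on its left face. Then I pushed it straight in with the open fingers across its near side, about 3 cm up, until the plate stopped it. The stop came twice at the same place, with a 14 N change each time. Then I took the hand away.

**Last checks:**
- **Crate position:** the bottle caps put its centre at x ≈ -43 mm, y ≈ +4 mm in the bay. The tool's stopping place agrees, at about x = -43 mm.
- **Squareness:** the two cap rows gave under 0.004 rad and the rim edge 0.027 rad, against the 0.09 limit.
- **Upright:** I saw no rocking in the pictures, but did not measure the tilt.
- **Other things on the desk:** the networks put all of them within about 18 mm of their first readings. The largest difference was the pill jar, at about 18 mm from the scene camera's first reading but about 9 mm from the side camera's. The hand met nothing but the crate, so I take these differences as detector noise.

**What disagreed:**
- **Mask fit:** the last one gave a yaw error of 0.175 rad with a poor match. The cabinets partly hide the crate there, so I set it aside in favour of the cap and rim measurements.
- **First stop:** the first push inward stopped early on an 18 N contact spike. The crate was still upright, and I went on more slowly.

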